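# Seat the orange coupling hub on its keyed spindle

### The job

In the materials lab, the orange coupling hub on one of the two torsion-tester drives has been slipped onto its spindle with its keyways out of line, so it stands up on top of the keys. Turn it until its keyways line up and drop over the keys, then let go of it, leaving it fully down on its seat. Leave the dark hub, already seated on the other drive, where it is.

Things in the scene. Friction and masses are not known exactly. Their poses are not given: they have to be found in the camera images.
- orange_hub_center (a point): Centre (on axis, half-way up) of the loose orange hub: a plain ring, 52 mm outside, 36 mm tall, 25 mm bore already round the spindle; grip its side at any yaw, it turns easily. Two through keyways 16 mm wide, out to 19.5 mm from the axis, lie along its +x and -x, white marks above them. At first centre 32 mm above the seat, 31 to 90 deg out of line (same after half a turn); home: 18 mm.
- orange_seat (a point): Point on the orange hub's spindle axis (upright, z) at the top of its fixed seat, 82 mm above the table. Spindle 22 mm thick, 52 mm tall above this. Two brass keys, 6 mm wide, 14 mm tall, reach 17 mm out along +x and -x of this frame. A hub with keyways within about 12 degrees of the keys, either way round, drops 14 mm to the seat when let go.
- orange_drive: Fixed low blue housing below that seat, same axes, origin on the spindle's axis at table height; 160 mm wide in y, from x = -130 to +90 mm, with a 150 mm square steel plate on top, 70 mm above the table. Yellow marks on the plate lie in line with the keys. The seat is a shoulder 48 mm across, 12 mm above the plate. Which side the drive stands on varies.
- dark_hub_center (a point): Centre of the dark grey hub, of the same shape and size, already fully home on a second drive of the same kind (its centre 100 mm above the table). To be left as it is.
Not all that is in view belongs to the job. There is more than one size of the part that bears orange_hub_center; the job needs the middle-sized.

How it is judged:
By the outcome, as a careful person would: the job done as asked, in the order asked, and still so for the second after the job is handed in, with the robot touching nothing.
It also fails if it takes over 32 s, if anything falls off the work surface, if the arm or the gripper's body presses on something with over 40 N, if the wrist force passes 120 N, or if a joint passes its speed limit or range.

### The arm

A 6-joint arm with a two-finger parallel gripper is mounted at the origin on the work surface. World frame = base frame: x ahead of the robot, y to its left, z up, the work surface at z = 0. Lengths are in mm, angles in degrees, forces in N, time in s.
With the tool pointing down it reaches from about 350 to 850 mm from the base axis. Payload 8.1 kg.
Tool frame: the origin (TCP) lies at the very end of the fingers, on their centre line; the grasp point (between the pads) lies 19 mm behind it; z points along the fingers, y is the direction in which the jaws open and shut (so a half turn about z gives the same grasp; the last joint's range is limited). The gripper opens to 85 mm and grips with 20 to 120 N. Pads are 22 mm wide; open, the fingers measure 114 mm over their backs; the gripper's body (76 mm by 85 mm) begins 54 mm behind the grasp point. The pads swing forward as they close: fully open they stand 13 mm farther back than shut.
Start: joints at [68.56, 7.471, 85.268, -0, 87.261, -4.893], TCP at [170.859, 575.163, 231.292] pointing down, gripper open.
Joint ranges: [-169.43, 169.43], [-51.17, 129.36], [1.28, 143.12], [-76.62, 256.62], [0, 156.53], [-152.29, 152.29]. Speed limits (degrees/s): [136.94, 136.94, 159.86, 180, 180, 180].

### API

Orientations are given as [roll, pitch, yaw] about the fixed x, y, z axes, in that order (R = Rz(yaw) Ry(pitch) Rx(roll)).
In Python, from bench import r gives the robot as it stands.
- The arm moves only by the shell command python3 -m crank 'ROWS' [OPENING] [FORCE]. ROWS is JSON, a list that holds one entry, the list of rows, each a list of 6 numbers: the shift along the tool's x, y, z in m, then the turn, a rotation vector about the tool's x, y, z in rad. A call has 1 to 10 rows; each row is the pose to reach, as a shift and turn from the pose measured when the call began, along the tool's axes at that moment; what a row does not reach only later rows make up. A row lasts 1/8 s, in which the tool goes at most 62.5 mm and 10.7 degrees, less where a joint would pass 70% of its speed; a pose out of reach is approached as far as the arm can. A call with a gripper value outside its range is refused whole. OPENING is the closure, from 0 (fully open) to 1 (shut), set as the call begins (- or left out, the last holds). The fingers move at their own pace and stop on an object; FORCE is the grip in N (left out, the last holds). Time passes only in rows, so rows that repeat a pose let the fingers close. It gives the time, the measured TCP pose, the force and the opening at its end, in the units of the state.
- r.sense(): the state, without advancing time (a new reading comes with each control period).
- r.snapshot(name): name is "scene" or "top" or "wrist"; returns (picture, depth): 384x512x3 uint8, blue, green, red; 384x512 float32, mm along the optical axis (not along the pixel's ray), 0 where there is no reading.
- r.get_calibration(name): a dict with "mtx" (3x3 intrinsics, pixels), "cam_to_world" (4x4, takes a point from camera to world coordinates). Camera axes: x right, y down, z forward; pixel columns grow to the right and rows downward; lengths in mm; the calibration is good to about 2 mm. A picture is of the moment at which its call begins: read the wrist's pose just before it. get_calibration takes no time and is no camera call; for the wrist camera it gives the pose at the moment of the call.
- r.hand_in(): hands the job in, once; it reports no verdict.
Trained networks look in the newest picture that a camera, given by its name, has taken for a name from the list of things; names that differ only in an ending like _2 or _b are one class to them, and where a whole thing is asked for, a point or a joint stands for the part that bears it (a point fixed in the world has none). Each returns a list of dicts, best first, with "conf" (0 to 1); they miss things now and then, are a little off and sometimes report something else, mostly with a low value. They report only what shows in the picture. A call takes as long as a camera call. They do not tell look-alikes from the thing itself.
- r.look_for(thing, camera): "extent" ([left, top, right, bottom] in pixels, round what is visible of it).
- r.landmark_of(thing, camera): "pixel" ([column, row] in pixels: a listed point, or the origin of a listed thing).
The state is a dict: "time": time; "joint_pos": joint angles; "qd": joint speeds; "joint_efforts": joint torques, N m; "tool_pos": TCP position; "tcp_rot": TCP orientation; "ft_force": force on the tool from outside, world axes, zero at the start; "wrist_torque": the same for the moment, N m; "finger_gap": finger opening in mm.
Only numpy, scipy, OpenCV 4.12 (cv2) and the standard library are available. Lean on these libraries where they do the work, as an engineer would, in place of code of your own. Each camera call takes 0.05 s, during which the arm holds its last target.

## Working session

There is one attempt and no reset: what is moved stays moved. The work goes in short steps, Python scripts to look and compute and a shell command to move; the robot and the scene stay as the last step left them, time stands still between calls to the robot, and variables do not carry over. Pictures are saved under pics/ and viewed, and the job is handed in when it is done.

```bash
ls; mkdir -p pics; python3 - <<'E'
from bench import r
import cv2,numpy as np
s=r.sense();print(s['time'],s['tool_pos'],s['tcp_rot'],s['finger_gap'])
for c in ['scene','top']:
    p,d=r.snapshot(c);cv2.imwrite(f'pics/{c}0.png',p);np.save(f'pics/{c}0.npy',d)
    for t in ['orange_hub_center','orange_seat','dark_hub_center','orange_drive']:
        print(c,t,[(x['pixel'],round(x['conf'],2)) for x in r.landmark_of(t,c)])
    K=r.get_calibration(c);np.savez(f'pics/{c}.npz',**{k:np.array(K[k]) for k in('mtx','cam_to_world')})
E
```

```text
pics
0.0 [170.64715287 574.65541662 230.26382174] [-1.79896168e+02 -1.15706121e-02  1.63450504e+02] 85.4409464254257
scene orange_hub_center [([253.9, 191.6], 0.91), ([119.6, 207.3], 0.66), ([176.4, 169.4], 0.58)]
scene orange_seat [([178.4, 173.9], 0.57)]
scene dark_hub_center [([361.0, 188.8], 0.74)]
scene orange_drive [([188.2, 196.9], 0.57)]
top orange_hub_center [([257.2, 222.9], 0.76), ([334.2, 225.5], 0.73), ([391.3, 207.3], 0.6)]
top orange_seat [([331.4, 224.5], 0.69)]
top dark_hub_center [([128.9, 195.1], 0.84)]
top orange_drive [([322.6, 222.7], 0.58)]
```

View pics/scene0.png

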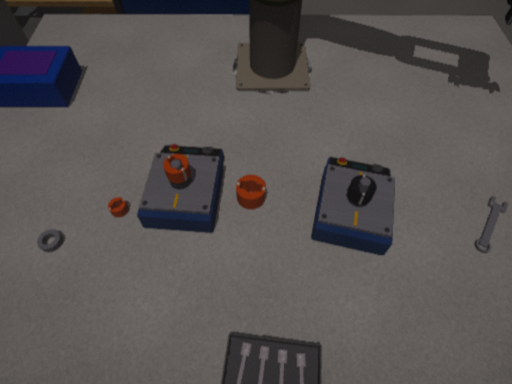

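View pics/top0.png

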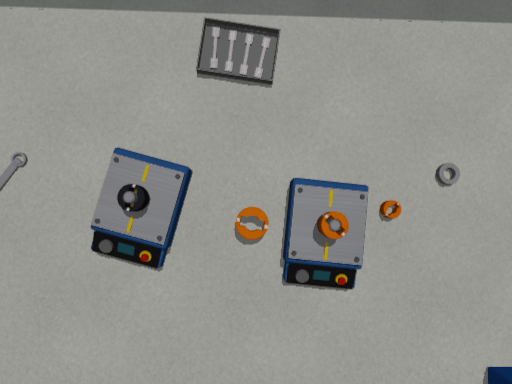

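```bash
python3 - <<'E'
import cv2
p=cv2.imread('pics/top0.png')
cv2.imwrite('pics/topc.png',cv2.resize(p[165:285,270:420],None,fx=5,fy=5,interpolation=cv2.INTER_CUBIC))
E
```

```text
(no output)
```

View pics/topc.png

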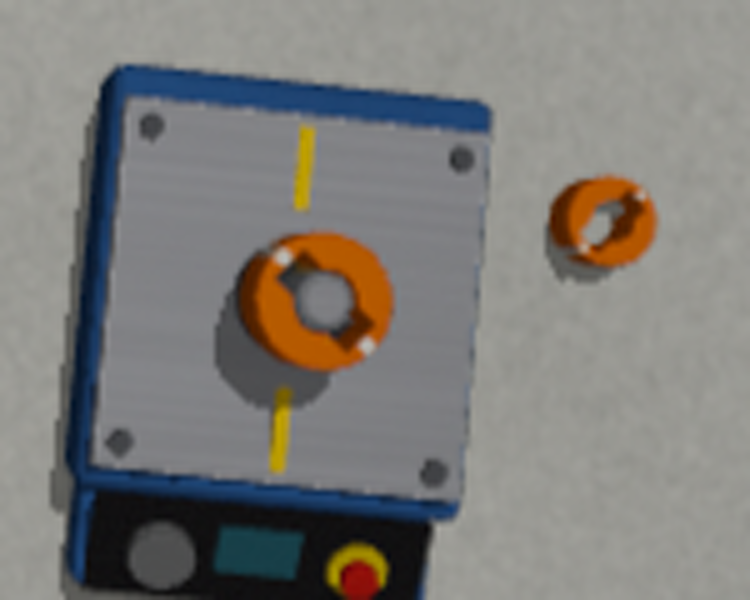

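The top picture shows the orange drive at about (330,225). The hub's white marks run upper-left to lower-right, and the yellow plate marks are near vertical. Next I work out the positions.

```bash
cat > h.py <<'E'
import numpy as np
def load(c):
    z=np.load(f'pics/{c}.npz');return z['mtx'],z['cam_to_world']
def w(px,z,K,T):
    d=T[:3,:3]@np.linalg.solve(K,[px[0],px[1],1]);o=T[:3,3];return o+d*(z-o[2])/d[2]
E
python3 - <<'E'
import numpy as np
from h import *
import cv2
K,T=load('top');print(T.round(3),K)
f=lambda c:((c[0]+.5)/5-.5+270,(c[1]+.5)/5-.5+165)
p=cv2.imread('pics/top0.png');d=np.load('pics/top0.npy')
h=cv2.cvtColor(p,cv2.COLOR_BGR2HSV)
def blob(m,z):
    v,u=np.nonzero(m);P=np.array([w((a,b),z,K,T) for a,b in zip(u,v)])[:,:2];return P
reg=np.zeros(h.shape[:2],bool);reg[182:265,285:372]=1
y=(h[...,0]>20)&(h[...,0]<32)&(h[...,1]>150)&reg
P=blob(y,70);c=P.mean(0);U=np.linalg.svd(P-c)[2][0];print('yellow',len(P),c,np.degrees(np.arctan2(U[1],U[0])))
for a in (P[P[:,0]>c[0]],P[P[:,0]<=c[0]]):print(a.mean(0))
o=(h[...,0]<14)&(h[...,1]>150)&reg
P=blob(o,132);print('orange',len(P),P.mean(0),P.min(0),P.max(0))
a,b=w(f((284,257)),132,K,T),w(f((367,346)),132,K,T);print('white',a,b,np.degrees(np.arctan2(*(a-b)[[1,0]])),np.linalg.norm(a-b))
print('spindle',w(f((327,300)),134,K,T))
# depth cloud of top face
v,u=np.nonzero(reg&(d>0));pts=np.array([T[:3,:3]@(np.linalg.solve(K,[a,b,1])*d[b,a])+T[:3,3] for a,b in zip(u,v)])
q=pts[(pts[:,2]>122)];print('z',np.median(q[:,2]),len(q),q[:,:2].mean(0),(q.min(0)+q.max(0))/2,q.max(0)-q.min(0))
q=pts[(pts[:,2]>60)&(pts[:,2]<78)];print('plate',np.median(q[:,2]),(q.min(0)+q.max(0))/2)
import json
q=w((257,223),20,K,T);print('loose big',q)
E
```

```text
[[ 1.70000e-02 -9.97000e-01  7.70000e-02  4.94590e+02]
 [-9.99000e-01 -1.90000e-02 -3.40000e-02 -5.43010e+01]
 [ 3.60000e-02 -7.60000e-02 -9.96000e-01  8.84383e+02]
 [ 0.00000e+00  0.00000e+00  0.00000e+00  1.00000e+00]] [[403.10259681   0.         261.3242417 ]
 [  0.         403.10259681 185.15407579]
 [  0.           0.           1.        ]]
yellow 96 [ 478.62776206 -218.46163813] 174.87884644424622
[ 533.6579717  -223.39015166]
[ 427.9999692  -213.92740569]
orange 150 [ 478.37249112 -208.8415986 ] [ 456.38225851 -241.97512849] [ 505.02199869 -187.30469221]
white [ 497.17111225 -203.06911911  132.        ] [ 464.51372419 -234.43950511  132.        ] 43.84847069245489 45.28361859298091
spindle [ 481.42980458 -218.89440564  134.        ]
z 130.52260529300128 540 [ 480.48460218 -218.28507132] [ 479.75305203 -219.1900802   128.63650402] [50.53766279 51.61758835 13.1606296 ]
plate 68.50386937371206 [ 483.78643657 -218.47011616   68.12451804]
loose big [480.1485561  -76.12590463  20.        ]
```

```bash
cat >> h.py <<'E'
from scipy.spatial.transform import Rotation as R
def plan(s,p):
    M=R.from_euler('xyz',s['tcp_rot'],degrees=True)
    return (M.inv().apply(np.array(p)-s['tool_pos'])/1000).round(4)
E
python3 - <<'E'
from bench import r
from h import *
s=r.sense();print(plan(s,[500,200,250]),plan(s,[480.5,-218.8,250]))
E
```

```text
[-0.4224 -0.2659 -0.0187] [-0.5229 -0.6729 -0.0187]
```

```bash
python3 -m crank '[[[-0.422,-0.266,-0.02,0,0,0],[-0.422,-0.266,-0.02,0,0,0],[-0.422,-0.266,-0.02,0,0,0],[-0.422,-0.266,-0.02,0,0,0],[-0.422,-0.266,-0.02,0,0,0],[-0.422,-0.266,-0.02,0,0,0],[-0.422,-0.266,-0.02,0,0,0],[-0.422,-0.266,-0.02,0,0,0],[-0.523,-0.673,-0.02,0,0,0],[-0.523,-0.673,-0.02,0,0,0]]]' 0
python3 - <<'E'
from bench import r
from h import *
s=r.sense();print(s['time'],s['tcp_rot'],s['joint_pos'],plan(s,[480.5,-218.8,250]))
E
```

```text
time: 1.75
tool_pos: [494.0, 73.1, 251.1]
tcp_rot: [-180.0, -0.0, 163.5]
ft_force: [0.9, -0.5, 1.5]
finger_gap: 85.4
1.75 [-1.79986534e+02 -1.38029786e-02  1.63454222e+02] [ 2.54357938e+00 -8.71357301e+00  9.92802115e+01 -8.21181144e-03
  8.94508095e+01 -7.09105644e+01] [-0.0702 -0.2837  0.0011]
```

```bash
python3 -m crank '[[[-0.07,-0.284,0,0,0,0],[-0.07,-0.284,0,0,0,0],[-0.07,-0.284,0,0,0,0],[-0.07,-0.284,0,0,0,0],[-0.07,-0.284,0,0,0,0],[-0.07,-0.284,0,0,0,0],[-0.07,-0.284,0,0,0,0]]]'
python3 - <<'E'
from bench import r
import cv2,numpy as np
K=r.get_calibration('wrist');s=r.sense()
p,d=r.snapshot('wrist');cv2.imwrite('pics/w1.png',p);np.save('pics/w1.npy',d)
np.savez('pics/w1.npz',mtx=K['mtx'],cam_to_world=K['cam_to_world'])
print(s['time'],s['tool_pos'],s['tcp_rot'],s['joint_pos'])
for t in ['orange_hub_center','orange_seat']:print(t,[(x['pixel'],round(x['conf'],2)) for x in r.landmark_of(t,'wrist')])
E
```

```text
time: 2.62
tool_pos: [480.2, -218.6, 251.0]
tcp_rot: [180.0, -0.0, 163.4]
ft_force: [-0.4, 0.6, -0.0]
finger_gap: 85.2
2.625 [ 480.15404211 -218.62822868  251.02633539] [ 1.79983360e+02 -3.19895685e-02  1.63424705e+02] [-3.00563150e+01 -4.20112336e+00  9.51112007e+01  8.72528726e-03
  8.91249101e+01 -1.03481151e+02]
orange_hub_center [([363.5, 129.5], 0.88), ([253.8, 176.7], 0.68), ([168.7, 204.5], 0.67)]
orange_seat [([256.5, 170.5], 0.92)]
```

View pics/w1.png

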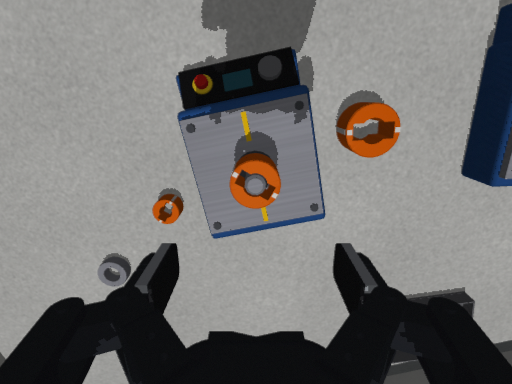

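The wrist picture shows the hub at (255,180), the spindle top at (255,185), the yellow marks at (246,125) and (265,215), and the larger loose ring at (368,130). Now I re-measure from this view.

```bash
python3 - <<'E'
import numpy as np,cv2
from h import *
K,T=load('w1');p=cv2.imread('pics/w1.png');d=np.load('pics/w1.npy')
cv2.imwrite('pics/w1c.png',cv2.resize(p[100:230,180:330],None,fx=5,fy=5,interpolation=cv2.INTER_CUBIC))
h=cv2.cvtColor(p,cv2.COLOR_BGR2HSV);reg=np.zeros(h.shape[:2],bool);reg[95:232,200:310]=1
B=lambda m,z:np.array([w((a,b),z,K,T) for b,a in np.argwhere(m)])[:,:2]
y=(h[...,0]>20)&(h[...,0]<32)&(h[...,1]>150)&reg
P=B(y,70);c=P.mean(0);U=np.linalg.svd(P-c)[2][0];print('yellow',len(P),np.degrees(np.arctan2(U[1],U[0])),c)
v,u=np.nonzero(reg&(d>0));pts=np.array([T[:3,:3]@(np.linalg.solve(K,[a,b,1])*d[b,a])+T[:3,3] for a,b in zip(u,v)])
q=pts[pts[:,2]>126];(c,rad),z=cv2.minEnclosingCircle(q[:,:2].astype(np.float32)),np.median(q[:,2]);print('ring',c,rad,z)
reg2=np.zeros_like(reg);reg2[150:212,226:285]=1
wh=(h[...,1]<60)&(h[...,2]>170)&reg2
n,l,st,ce=cv2.connectedComponentsWithStats(wh.astype(np.uint8))
for i in range(1,n):
    if st[i,4]>3:
        x=w(ce[i],132,K,T);print(ce[i],st[i,4],x,np.degrees(np.arctan2(x[1]-c[1],x[0]-c[0])),np.hypot(x[0]-c[0],x[1]-c[1]))
E
```

```text
yellow 211 -4.9024179479196475 [ 461.13931602 -218.93049912]
ring (479.97161865234375, -220.7708282470703) 26.267797470092773 132.76146648985542
[234.57894737 174.15789474] 19 [ 463.93562976 -236.72055575  132.        ] -135.15451902393426 22.617399214290103
[274.26315789 195.        ] 19 [ 496.61570378 -204.50706265  132.        ] 44.337856075191944 23.27091835750234
```

View pics/w1c.png

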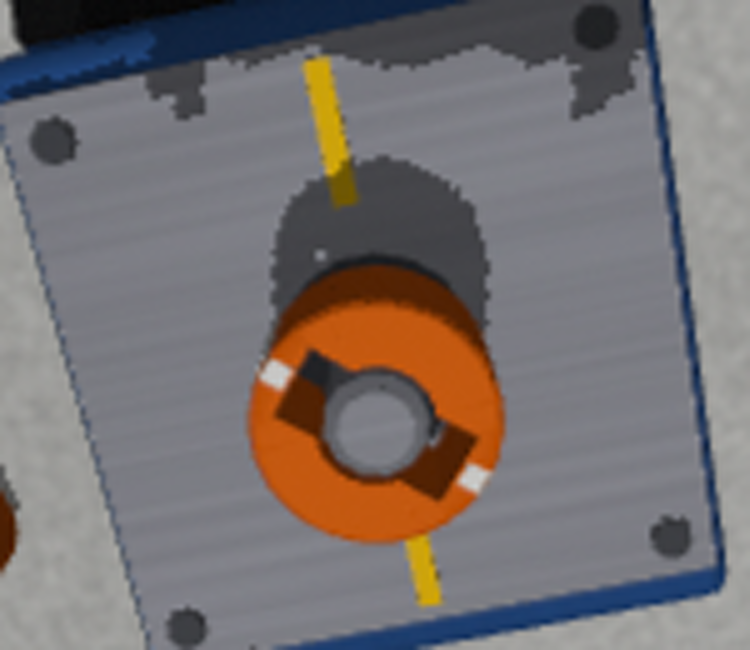

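```bash
python3 -m crank '[[[0,-0.001,0.06,0,0,0],[0,-0.001,0.11,0,0,0],[0,-0.001,0.14,0,0,0],[0,-0.001,0.155,0,0,0],[0,-0.001,0.155,0,0,0],[0,-0.001,0.155,0,0,0]]]' 0
python3 -m crank '[[[0,0,0,0,0,0],[0,0,0,0,0,0],[0,0,0,0,0,0],[0,0,0,0,0,0],[0,0,0,0,0,0],[0,0,0,0,0,0]]]' 1 25
```

```text
time: 3.52
tool_pos: [481.4, -219.1, 98.1]
tcp_rot: [-180.0, 0.2, 163.6]
ft_force: [0.2, -0.9, 0.6]
finger_gap: 85.8
time: 4.28
tool_pos: [482.4, -219.5, 99.5]
tcp_rot: [-179.9, 0.3, 163.6]
ft_force: [-0.4, 2.4, 5.9]
finger_gap: 50.9
```

```bash
python3 - <<'E'
from bench import r
import cv2,numpy as np
p,d=r.snapshot('wrist');cv2.imwrite('pics/w2.png',p)
for c in ['top','scene']:
    p,d=r.snapshot(c);cv2.imwrite(f'pics/{c}2.png',p)
    s=r.sense();print(s['tool_pos'],s['tcp_rot'],s['ft_force'],s['wrist_torque'],s['finger_gap'])
E
```

```text
[ 482.36655645 -219.49598541   99.52526345] [-179.95025899    0.28441429  163.5735222 ] [-1.20329854  1.23379585  7.26613085] [0.24815043 0.08652004 0.00526551] 51.4041238245482
[ 482.31890369 -219.46101411   99.48748916] [-179.95110611    0.27630816  163.57679694] [0.38479479 1.03060125 6.9894105 ] [ 0.22577161  0.07486772 -0.01774809] 51.662514589374595
```

View pics/w2.png

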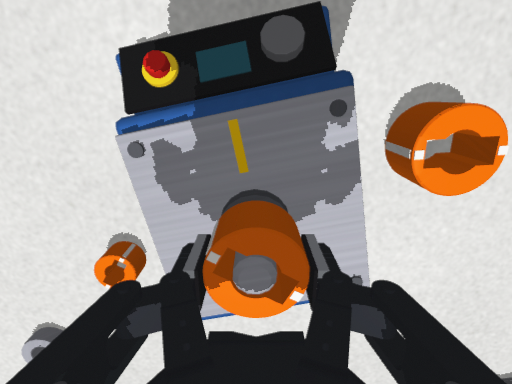

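```bash
python3 -m crank '[[[0,-0.0003,-0.001,0,0,0.15],[0.0001,-0.0006,-0.001,0,0,0.30],[0.0002,-0.0009,-0.001,0,0,0.45],[0.0004,-0.0011,-0.001,0,0,0.60],[0.0005,-0.0014,-0.001,0,0,0.75],[0.0007,-0.0015,-0.001,0,0,0.864],[0.0007,-0.0015,-0.001,0,0,0.864],[0.0007,-0.0015,-0.001,0,0,0.864]]]'
python3 - <<'E'
from bench import r
import cv2,numpy as np
K=r.get_calibration('wrist')
p,d=r.snapshot('wrist');cv2.imwrite('pics/w3.png',p)
np.savez('pics/w3.npz',mtx=K['mtx'],cam_to_world=K['cam_to_world'])
s=r.sense();print(s['time'],s['tool_pos'],s['tcp_rot'],s['ft_force'],s['wrist_torque'],s['finger_gap'])
E
```

```text
time: 5.42
tool_pos: [481.2, -220.7, 100.5]
tcp_rot: [179.8, 0.2, 114.2]
ft_force: [-0.3, -0.6, -1.4]
finger_gap: 51.5
5.475 [ 481.17188442 -220.7171835   100.45235157] [179.82591486   0.21470839 114.19225973] [-0.63113532 -0.32181639 -2.22270489] [-0.06833593  0.0304642   0.01264063] 51.20293389978455
```

View pics/w3.png

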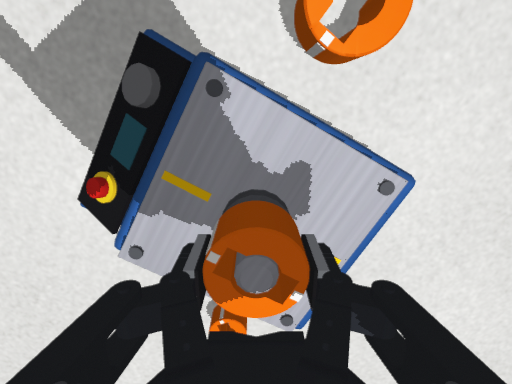

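The white marks, (213,257) and (297,298), now run parallel to the yellow mark, (165,177) to (210,197). The hub hasn't slipped in the grip, so I release it.

```bash
python3 -m crank '[[[0,0,0,0,0,0],[0,0,0,0,0,0],[0,0,0,0,0,0],[0,0,0,0,0,0],[0,0,0,0,0,0],[0,0,0,0,0,0]]]' 0
python3 - <<'E'
from bench import r
import cv2,numpy as np
from h import *
K=r.get_calibration('wrist');K,T=np.array(K['mtx']),np.array(K['cam_to_world'])
p,d=r.snapshot('wrist');cv2.imwrite('pics/w4.png',p)
v,u=np.mgrid[200:320,205:310];v=v.ravel();u=u.ravel()
P=(T[:3,:3]@(np.linalg.inv(K)@np.stack([u,v,np.ones_like(u)])*d[v,u])).T+T[:3,3]
h=cv2.cvtColor(p,cv2.COLOR_BGR2HSV)[v,u];o=(h[:,0]<14)&(h[:,1]>150)&(d[v,u]>0)
print(np.percentile(P[o,2],[5,50,90,98]),r.sense()['finger_gap'])
E
```

```text
time: 6.22
tool_pos: [481.2, -220.7, 100.4]
tcp_rot: [179.8, 0.2, 114.2]
ft_force: [0.1, -0.7, 0.8]
finger_gap: 85.7
[ 23.19245542 118.20900699 119.30085885 119.78184058] 85.2665587267912
```

View pics/w4.png

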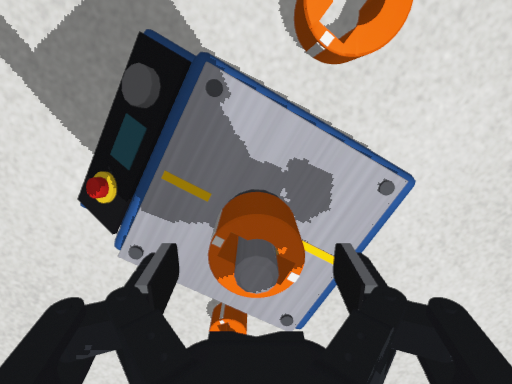

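The hub dropped: its top now reads about 118–119 mm, and seated is 118 mm. I retreat straight up and check again.

```bash
python3 -m crank '[[[0,0,-0.04,0,0,0],[0,0,-0.08,0,0,0],[0,0,-0.12,0,0,0],[0,0,-0.16,0,0,0],[0,0,-0.16,0,0,0],[0,0,-0.16,0,0,0]]]' 0
python3 - <<'E'
from bench import r
import cv2,numpy as np
from h import *
K=r.get_calibration('wrist');K,T=np.array(K['mtx']),np.array(K['cam_to_world'])
p,d=r.snapshot('wrist');cv2.imwrite('pics/w5.png',p)
v,u=np.mgrid[0:384,0:512];v=v.ravel();u=u.ravel()
P=(T[:3,:3]@(np.linalg.inv(K)@np.stack([u,v,np.ones_like(u)])*d[v,u])).T+T[:3,3]
n=np.hypot(P[:,0]-480.2,P[:,1]+219.5)
o=(n>17)&(n<25)&(P[:,2]>100)&(d[v,u]>0);A=np.c_[P[o,0]-480.2,P[o,1]+219.5,np.ones(o.sum())]
s=o.sum();print(s,np.percentile(P[o,2],[5,50,95]))
q=(n>40)&(n<60)&(P[:,2]>50)&(P[:,2]<90);print('plate',np.median(P[q,2]))
E
```

```text
time: 7.02
tool_pos: [480.3, -220.3, 259.9]
tcp_rot: [179.8, 0.2, 114.2]
ft_force: [-0.9, 0.2, 0.1]
finger_gap: 85.3
2938 [117.89469464 342.5519103  356.90332329]
plate 70.84771762819301
```

View pics/w5.png

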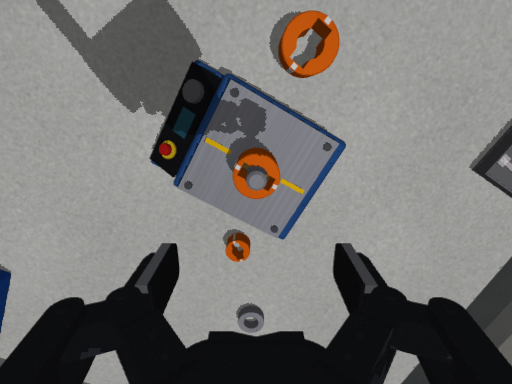

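The view is clear: the white marks lie on the line of the yellow marks and the spindle stands proud of the hub. (The median and 95th percentile of that depth sample picked up the gripper itself. The low end, 117.9 mm, is the hub's top.)

```bash
python3 - <<'E'
from bench import r
print(r.hand_in())
E
```

```text
the job is handed in; nothing more can be done
None
```

The orange hub is down on its seat with its keyways over the keys, and I've handed the job in at about 7 s of the 32 s allowed.

- **What I did:** I gripped the middle-sized orange hub on the drive to the robot's right, at about (480, -220) mm. I turned it about 49.5° clockwise seen from above, opened the gripper so it dropped, and lifted 160 mm straight up.
- **Hub height:** Its top read about 118–119 mm after release, against about 132 mm before. Fully seated should be 118 mm, and the plate read 70.8 mm against a nominal 70 mm.
- **Alignment:** In the last picture the white marks lie in line with the yellow marks.
- **Forces:** At the readings taken, the wrist force stayed below about 8 N.
- **Checks that disagreed:**
  - My final depth sample round the hub partly included the gripper, so only its low end (117.9 mm) counts. The clean height reading is the one taken just after release.
  - While gripping, the arm's measured position was about 2 mm off the hub's estimated axis. I allowed for this in the turn.
- **Dark hub:** I never went near it while moving low, but I did not check it in a picture afterwards.

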